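# Build a spacer stack on the free arbor

## Task

Build a spacer stack on the arbor that carries only the thin steel base flange: thread every loose aluminium spacer ring onto it in order of outside diameter, the widest at the bottom and the narrowest on top, including the one jammed in the feed chute, which must be pushed back up the chute until it is clear of the hold-down rails and then lifted out. When all the spacers are on, thread the dark steel collar on top of them, so that everything lies flat and fully down. Leave the finished stack on the other arbor, the hand meter, the screwdriver and the solder reel where they are.

Things in the scene. Friction and masses are not known exactly. Their poses are not given: they have to be found in the camera images.
- seat (a point): centre of the top face of the base flange, a fixed steel disc 76 mm in diameter, 4 mm thick, round the foot of the arbor to use; top face 20 mm above the bench; z up, the arbor's axis. The arbor is an upright steel pin 18 mm in diameter, its tip 50 mm above this point, the top 7 mm tapering to 8 mm. Spacers and collar slide on freely (holes 4 mm wider).
- fixture: fixed grey base plate, 250 mm along its x, 100 mm along its y, 16 mm high, with two like arbors (18 mm pins, tips 54 mm above the plate's top) at x = -75 mm and x = +75 mm on its centre line. Origin: centre of its underside; z up. One arbor has the base flange, the other the finished stack; which is which changes from start to start.
- spacer70_c (a point): aluminium spacer ring, 70 mm outside diameter, 10 mm thick, with a 22 mm through hole; both faces alike. This point is its centre, half-way up; z is the ring's axis. Lies flat on the bench mat at the start. In some runs it is absent (no pose).
- spacer63_c (a point): aluminium spacer ring, 63 mm outside diameter, 10 mm thick, with a 22 mm through hole; both faces alike. This point is its centre, half-way up; z is the ring's axis. Lies flat on the bench mat at the start. In some runs it is absent (no pose).
- jammed_c (a point): aluminium spacer ring, 56 mm outside diameter, 10 mm thick, with a 22 mm through hole; both faces alike. This point is its centre, half-way up; z is the ring's axis. Lodged in the feed chute at the start, under the hold-down rails, tilted with the bed (10 degrees); it is always present. It slides on the bed and stays where it is pushed to.
- spacer49_c (a point): aluminium spacer ring, 49 mm outside diameter, 10 mm thick, with a 22 mm through hole; both faces alike. This point is its centre, half-way up; z is the ring's axis. Lies flat on the bench mat at the start. In some runs it is absent (no pose).
- spacer42_c (a point): aluminium spacer ring, 42 mm outside diameter, 10 mm thick, with a 22 mm through hole; both faces alike. This point is its centre, half-way up; z is the ring's axis. Lies flat on the bench mat at the start. In some runs it is absent (no pose).
- collar_c (a point): dark steel collar, a thick-walled tube 38 mm outside diameter, 26 mm high, with a 22 mm through hole; both ends alike. Stands upright on the bench mat. This point is its centre, half-way up; z is its axis. Always present.
- chute: fixed sheet-steel feed chute. Origin on the bench under the bed's middle; z up, x level along the chute to its uphill end, y level across. The 260 mm long bed rises to +x at 10 degrees; its top face is 55 mm above the bench at the origin. Side walls 60 mm apart inside, 14 mm high above the bed. Uphill of the hold-down rails the channel is open above; a ring is taken there by its uphill and downhill edges.
- rails_end (a point): point on the bed's top face, mid-channel, below the uphill end of the two hold-down rails (chute x = 5 mm). The rails run 62 mm downhill from here over the channel's edges, 13 to 16 mm above the bed, with an open slot 42 mm wide between them. A ring whose whole outline is uphill of this point is clear of them.
- outlet (a point): point on the bed's top face, mid-channel, 90 mm downhill of the bed's middle along the slope. Here, from 55 mm downhill of the middle on, the channel narrows to 44 mm between side blocks 13 mm high, open above, so the ring lodges with its centre about 37 mm downhill of the middle. Closed fingertips fit in here, below the ring, and can push it uphill along the slot.
- finished_c (a point): the finished stack on the other arbor, a stepped pile of rings 60 mm high and up to 76 mm wide, with a collar on top. This point is 30 mm above its underside. To be left alone.
- meter_c (a point): hand-held meter, 180 x 90 x 36 mm, black and red, lying on the bench; its centre. To be left alone.
- screwdriver_grip (a point): screwdriver lying on the bench; a point on its handle. To be left alone.
- reel_c (a point): solder reel, 64 mm in diameter, 40 mm high, standing flat; its centre. To be left alone.
There are look-alikes about, which are no part of the job. What is shaped like the part that bears jammed_c but brown or red is not meant.

How it is judged:
By the outcome, as a careful person would: the job done as asked, in the order asked, and still so for the second after the job is handed in, with the robot touching nothing.
Of spacer70, spacer63, spacer49, spacer42 only 2 to 3 are there at a start; the rules pass over those that are not, and their reading is None.
At some moment in a run one of spacer70, spacer63, spacer49, spacer42, collar may be knocked a few centimetres aside while the robot is not near it.
It also fails if it takes over 210 s, if anything falls off the work surface, if the arm or the gripper's body presses on something with over 40 N, if the wrist force passes 120 N, or if a joint passes its speed limit or range.

## Robot

A 7-joint arm with a two-finger parallel gripper is mounted at the origin on the work surface. World frame = base frame: x ahead of the robot, y to its left, z up, the work surface at z = 0. Lengths are in mm, angles in rad, forces in N, time in s.
With the tool pointing down it reaches from about 400 to 875 mm from the base axis. Payload 6.5 kg.
Tool frame: the origin (TCP) lies on the mounting face of the last link; the fingertips stand 173 mm ahead of it and the grasp point (between the pads) lies 155 mm ahead of it; z points along the fingers, y is the direction in which the jaws open and shut (so a half turn about z gives the same grasp; the last joint's range is limited). The gripper opens to 85 mm and grips with 20 to 120 N. Pads are 22 mm wide; open, the fingers measure 114 mm over their backs; the gripper's body (76 mm by 85 mm) begins 54 mm behind the grasp point. The pads swing forward as they close: fully open they stand 13 mm farther back than shut.
Start: joints at [-1.395, 0.536, -0.004, 1.538, 0.003, 1.067, -0.071], TCP at [155.634, 631.085, 404.69] pointing down, gripper open.
Joint ranges: [-2.7, 2.7], [-0.37, 2.16], [-1.27, 1.26], [0.24, 2.4], [-1.31, 4.45], [0.19, 1.91], [-2.76, 2.76]. Speed limits (rad/s): [2.39, 2.39, 3.14, 3.14, 3.14, 3.14, 3.14].

## Interface

Orientations are given as a unit quaternion [x, y, z, w].
In Python, from cell import robot, grip, kin, cams, current_clock, current_joint_pos, current_qd, current_effort, current_position, current_orientation, current_force, current_ft_torque, current_grip_width gives the robot as it stands. The module is installed in compiled form; this text tells all that it offers. Calls block until the motion is done:
- robot.move_to(position, orientation): joint-space move of the TCP to a pose.
- robot.move_linear(position, v=150, frame=None): straight line of the TCP; frame=None keeps the orientation; v is the mean speed in mm/s.
- robot.move_j(angles): joint-space move.
- grip(opening, newtons=None): finger opening in mm; newtons is the grip in N (None keeps the last); returns when the fingers have stopped.
- robot.pause(seconds).
- kin.solve_ik(position, orientation): joint angles nearest the present ones, or None.
- cams.capture(name): name is "side" or "top"; returns the picture (384x512x3 uint8, red, green, blue); there is no depth.
- cams.camera_params(name): a dict with "mtx" (3x3 intrinsics, pixels), "rvec" (rotation vector, rad) and "tvec" (3), from world to camera coordinates, as OpenCV has them. Camera axes: x right, y down, z forward; pixel columns grow to the right and rows downward; lengths in mm; the calibration is good to about 2 mm. A picture is of the moment at which its call begins. camera_params takes no time and is no camera call.
A pose or a line that the arm cannot do raises robot.Unreachable and nothing moves.
- robot.finish_job(): hands the job in, once; it reports no verdict.
Trained networks look in the newest picture that a camera, given by its name, has taken for a name from the list of things; names that differ only in an ending like _2 or _b are one class to them, and where a whole thing is asked for, a point or a joint stands for the part that bears it (a point fixed in the world has none). Each returns a list of dicts, best first, with "conf" (0 to 1); they miss things now and then, are a little off and sometimes report something else, mostly with a low value. They report only what shows in the picture. A call takes as long as a camera call. They do not tell look-alikes from the thing itself.
- cams.recognise(thing, camera): "rect" ([left, top, width, height] in pixels, round what is visible of it).
- cams.silhouettes(thing, camera): "pixels" (384x512 bool, what is visible of it) and "rect" ([left, top, width, height] in pixels, round what is visible of it).
- cams.pinpoint(thing, camera): "pixel" ([column, row] in pixels: a listed point, or the origin of a listed thing).
Readings, each from a call of its own:
- current_clock(): time.
- current_joint_pos(): joint angles.
- current_qd(): joint speeds.
- current_effort(): joint torques, N m.
- current_position(): TCP position.
- current_orientation(): TCP orientation.
- current_force(): force on the tool from outside, world axes, zero at the start.
- current_ft_torque(): the same for the moment, N m.
- current_grip_width(): finger opening in mm.
Only numpy, scipy, OpenCV 4.12 (cv2) and the standard library are available. Lean on these libraries where they do the work, as an engineer would, in place of code of your own. Each camera call takes 0.05 s, during which the arm holds its last target.

## Working session

There is one attempt and no reset: what is moved stays moved. The work goes in short steps, each a Python script; the robot and the scene stay as the last script left them, time stands still between calls to the robot, and variables do not carry over. Pictures are saved under pics/ and viewed, and the job is handed in when it is done.

```bash
mkdir -p pics; ls; python3 - <<'E'
from cell import *
import cv2
for n in("side","top"):
    im=cams.capture(n); cv2.imwrite(f"pics/{n}0.png",cv2.resize(im[:,:,::-1],None,fx=1.5,fy=1.5,interpolation=cv2.INTER_CUBIC))
    p=cams.camera_params(n); print(n,p)
print(current_clock(),current_position(),current_orientation(),current_grip_width(),current_force())
E
```

```text
pics
side {'mtx': array([[461.23269019,   0.        , 248.73462289],
       [  0.        , 461.23269019, 191.91916787],
       [  0.        ,   0.        ,   1.        ]]), 'rvec': array([ 2.38233123, -0.25572521,  0.09324802]), 'tvec': array([-592.27711363,  211.59212103, 1419.36547433])}
top {'mtx': array([[366.15370201,   0.        , 257.93131814],
       [  0.        , 366.15370201, 195.40651334],
       [  0.        ,   0.        ,   1.        ]]), 'rvec': array([ 2.20590711, -2.14993721,  0.15725587]), 'tvec': array([ 65.67513434, 632.78422734, 987.00389036])}
0.1 [155.58499166 630.79717902 403.88931427] [ 1.20597491e-01  9.92701164e-01 -8.01019101e-04 -5.10338734e-05] 85.35413449935548 [-0.13840601  0.02750099 -0.19491558]
```

View pics/side0.png

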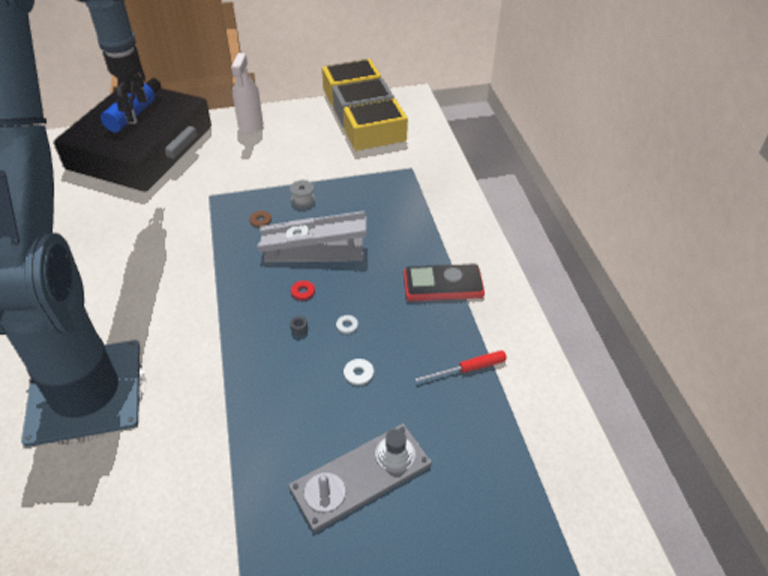

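View pics/top0.png

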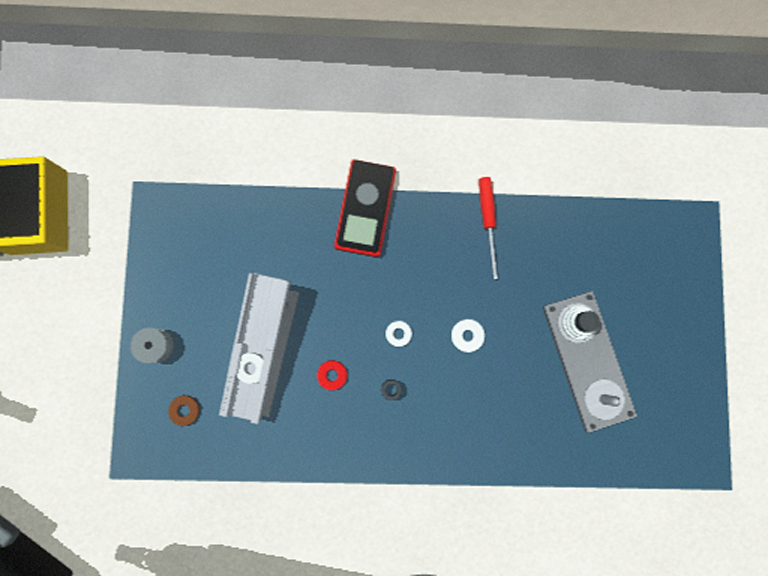

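The two pictures show two loose white rings, at top (399,333) and (468,336) in the 1.5x view, and the jammed ring in the chute at (250,368). The dark collar is at (393,390). The flange arbor is at (605,400) and the finished stack at (582,322). The red and brown rings are decoys.

```bash
cat > h.py <<'E'
from cell import *
import numpy as np, cv2
from scipy.spatial.transform import Rotation as R
P={n:cams.camera_params(n) for n in("side","top")}
def proj(n,X):
    p=P[n]; return cv2.projectPoints(np.atleast_2d(np.array(X,float)),p["rvec"],p["tvec"],p["mtx"],None)[0][:,0]
def ray(n,px):
    p=P[n]; Rm=cv2.Rodrigues(p["rvec"])[0]; c=-Rm.T@p["tvec"]
    d=Rm.T@np.linalg.inv(p["mtx"])@np.array([px[0],px[1],1.]); return c,d/np.linalg.norm(d)
def onz(n,px,z):
    c,d=ray(n,px); return c+d*(z-c[2])/d[2]
def tri(pa,pb):
    c1,d1=ray("side",pa);c2,d2=ray("top",pb)
    A=np.c_[d1,-d2]; s=np.linalg.lstsq(A,c2-c1,rcond=None)[0]
    a=c1+d1*s[0];b=c2+d2*s[1]; return (a+b)/2,np.linalg.norm(a-b)
def rectify(n,im,cx,cy,z,half=60,s=4):
    # world patch at height z -> image s px/mm ; px u=(x-(cx-half))*s, v=(y-(cy-half))*s
    w=np.array([[cx-half,cy-half,z],[cx+half,cy-half,z],[cx+half,cy+half,z],[cx-half,cy+half,z]])
    N=2*half*s
    H=cv2.getPerspectiveTransform(proj(n,w).astype(np.float32),np.float32([[0,0],[N,0],[N,N],[0,N]]))
    return cv2.warpPerspective(im,H,(N,N),flags=cv2.INTER_CUBIC)
E
python3 - <<'E'
from h import *
ims={n:cams.capture(n) for n in("side","top")}
np.savez("ims.npz",**ims)
for t in ["seat","fixture","spacer70_c","spacer63_c","jammed_c","spacer49_c","spacer42_c","collar_c","chute","rails_end","outlet","finished_c","meter_c","screwdriver_grip","reel_c"]:
    r={n:cams.pinpoint(t,n) for n in P}
    print(t,{n:[(np.round(d["pixel"],1).tolist(),round(d["conf"],2)) for d in r[n]] for n in r})
    if r["side"] and r["top"]:
        x,e=tri(r["side"][0]["pixel"],r["top"][0]["pixel"]); print("    ",x.round(1),round(e,1))
E
```

```text
seat {'side': [([219.1, 324.8], 0.9)], 'top': [([402.9, 267.7], 0.71)]}
     [ 446.8 -328.3   25.3] 13.2
fixture {'side': [([239.7, 319.3], 0.9)], 'top': [([390.0, 242.2], 0.77)]}
     [ 511.8 -306.8  -10.3] 4.1
spacer70_c {'side': [([262.6, 297.1], 0.17)], 'top': []}
spacer63_c {'side': [([217.0, 327.3], 0.63), ([237.6, 248.9], 0.61)], 'top': [([315.6, 223.6], 0.71)]}
     [ 513.9 -151.3 -335.4] 114.7
jammed_c {'side': [([201.2, 191.5], 0.72), ([171.6, 147.6], 0.57), ([198.9, 156.7], 0.54)], 'top': [([168.2, 242.5], 0.79), ([121.1, 271.4], 0.7), ([219.8, 251.8], 0.67)]}
     [ 488.7  370.4 -189.7] 3.2
spacer49_c {'side': [([232.6, 215.8], 0.6)], 'top': [([169.8, 230.2], 0.57), ([244.3, 136.0], 0.51), ([265.7, 221.8], 0.44)]}
     [ 574.4  403.7 -405.2] 82.5
spacer42_c {'side': [], 'top': []}
collar_c {'side': [([196.9, 219.0], 0.45)], 'top': [([256.9, 259.8], 0.52)]}
     [448.3  79.4  -9.2] 5.2
chute {'side': [([211.5, 166.1], 0.84)], 'top': [([174.4, 230.3], 0.62)]}
     [530.8 315.7  -4.1] 3.9
rails_end {'side': [([206.6, 154.5], 0.57)], 'top': [([169.3, 232.2], 0.67), ([312.7, 221.1], 0.18)]}
     [520.9 318.2  54. ] 3.7
outlet {'side': [([185.4, 158.7], 0.93)], 'top': [([164.0, 262.0], 0.7)]}
     [442.3 331.8  36.6] 0.3
finished_c {'side': [([263.6, 297.8], 0.88)], 'top': [([389.1, 217.7], 0.6)]}
     [ 582.3 -284.7   43. ] 9.4
meter_c {'side': [([295.9, 183.8], 0.64), ([196.9, 218.0], 0.37)], 'top': [([243.6, 137.8], 0.91)]}
     [797.  126.3  33.5] 5.0
screwdriver_grip {'side': [([318.9, 240.4], 0.75)], 'top': [([324.3, 135.8], 0.8)]}
     [ 810.9 -107.9   13.8] 5.1
reel_c {'side': [([200.1, 127.0], 0.76)], 'top': [([99.3, 230.8], 0.86)]}
     [521.5 515.7  23.5] 1.4
```

```bash
cat >> h.py <<'E'
def ring(n,im,guess,z,kind="white",half=50,s=4,thr=None,dump=None):
    g=np.array(guess,float)
    for _ in range(2):
        r=rectify(n,im,g[0],g[1],z,half,s); 
        hsv=cv2.cvtColor(r,cv2.COLOR_RGB2HSV); gray=cv2.cvtColor(r,cv2.COLOR_RGB2GRAY)
        sc=r[:,:,0].astype(float) # red channel: mat is low
        if kind=="white": m=(sc>(thr or 130))
        else: m=(gray<(thr or 55))
        m=m.astype(np.uint8)
        k,lab,st,cen=cv2.connectedComponentsWithStats(m)
        c=half*s; best=None
        for i in range(1,k):
            if st[i,4]<200: continue
            d=np.hypot(*(cen[i]-c))
            if best is None or d<best[0]: best=(d,i)
        if best is None: return None
        mm=(lab==best[1]).astype(np.uint8)
        cs,_h=cv2.findContours(mm,cv2.RETR_EXTERNAL,cv2.CHAIN_APPROX_NONE)
        ct=max(cs,key=cv2.contourArea); e=cv2.fitEllipse(ct)
        g=np.array([g[0]-half+(e[0][0]+.5)/s,g[1]-half+(e[0][1]+.5)/s])
        (x0,y0),rad=cv2.minEnclosingCircle(ct)
    if dump: cv2.imwrite(dump,r[:,:,::-1])
    return g.round(1),(np.array(e[1])/s).round(1),round(2*np.sqrt(cv2.contourArea(ct)/np.pi)/s,1)
E
python3 - <<'E'
from h import *
ims=np.load("ims.npz")
for nm,top,side in (("A",(266,222),(231,216)),("B",(312,224),(239,248))):
    for n,px in(("top",top),("side",side)):
        g=onz(n,px,10)[:2]
        for thr in(110,150): print(nm,n,g.round(1),ring(n,ims[n],g,10,thr=thr,dump=f"pics/r_{nm}_{n}.png"))
# decoy sizes
for nm,px in(("red",(221,250)),("brown",(123,273))):
    print(nm,onz("top",px,10).round(1))
for n,px in(("top",(262,260)),("side",(198.5,213))):
    g=onz(n,px,26)[:2]; r=rectify(n,ims[n],g[0],g[1],26,50,4); cv2.imwrite(f"pics/r_col_{n}.png",r[:,:,::-1]); print("col",n,g)
    cv2.imwrite(f"pics/seat_{n}.png",1)if 0 else None
a=[cv2.imread(f"pics/r_{k}.png") for k in("A_top","A_side","B_top","B_side","col_top","col_side")]
M=np.vstack([np.hstack([cv2.resize(x,(260,260)) for x in a[:3]]),np.hstack([cv2.resize(x,(260,260)) for x in a[3:]])])
cv2.imwrite("pics/m1.png",M)
E
```

```text
A top [558.4  56.5] (array([558.6,  58.5]), array([49.6, 50.9]), np.float64(50.2))
A top [558.4  56.5] (array([558.5,  58.5]), array([48.1, 49.2]), np.float64(48.6))
A side [557.2  52.2] (array([557.7,  54.9]), array([51.1, 55.7]), np.float64(53.3))
A side [557.2  52.2] (array([557.5,  55.4]), array([47.7, 50.2]), np.float64(48.9))
B top [556.  -74.7] (array([558.2, -73.2]), array([63.7, 65.1]), np.float64(64.4))
B top [556.  -74.7] (array([558.1, -73.2]), array([62.2, 63.4]), np.float64(62.8))
B side [557.6 -80.6] (array([557.6, -76.4]), array([65.7, 69. ]), np.float64(67.3))
B side [557.6 -80.6] (array([557.5, -76.2]), array([62.8, 65.2]), np.float64(63.9))
red [477.  180.9  10. ]
brown [408.2 448.2  10. ]
col top [452.85861805  66.15228579]
col side [453.41807434  74.42471085]
```

View pics/m1.png

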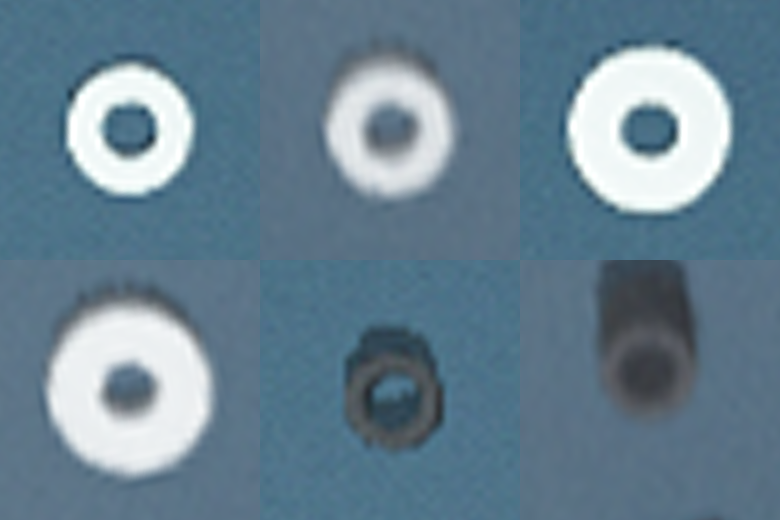

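A is 49 mm and B is 63 mm, so the build order is 63, 56 (jammed), 49, collar. Next I need the chute and fixture poses.

```bash
python3 - <<'E'
from h import *
ims=np.load("ims.npz")
def crop(n,x,y,w,h,f): 
    return cv2.resize(ims[n][y:y+h,x:x+w,::-1],None,fx=f,fy=f,interpolation=cv2.INTER_CUBIC)
def grid(c,x,y,f,st=10):
    for u in range((x//st+1)*st,x+c.shape[1]//f,st): cv2.putText(c,str(u),((u-x)*f,8),0,.3,(0,0,255),1); cv2.line(c,((u-x)*f,10),((u-x)*f,14),(0,0,255),1)
    for v in range((y//st+1)*st,y+c.shape[0]//f,st): cv2.putText(c,str(v),(0,(v-y)*f+4),0,.3,(0,0,255),1)
    return c
a=grid(crop("top",140,175,75,115,5),140,175,5); b=grid(crop("side",165,135,90,50,4),165,135,4)
b=cv2.resize(b,(390,int(390*b.shape[0]/b.shape[1])))
cv2.imwrite("pics/ch_top.png",a); cv2.imwrite("pics/ch_side.png",grid(crop("side",165,135,85,50,8),165,135,8))
cv2.imwrite("pics/fx_top.png",grid(crop("top",355,190,75,105,5),355,190,5))
cv2.imwrite("pics/fx_side.png",grid(crop("side",185,275,110,80,7),185,275,7))
E
```

```text
(no output)
```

View pics/ch_top.png

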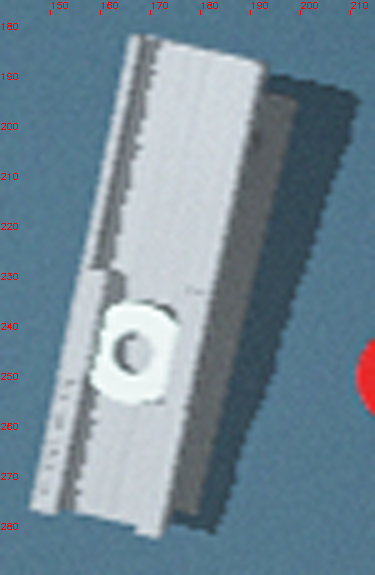

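View pics/ch_side.png

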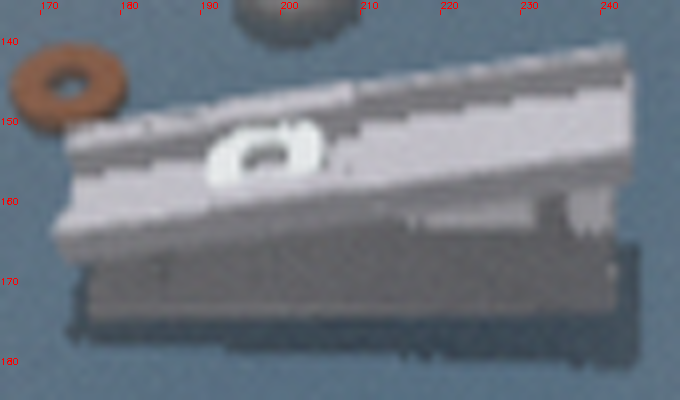

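View pics/fx_top.png

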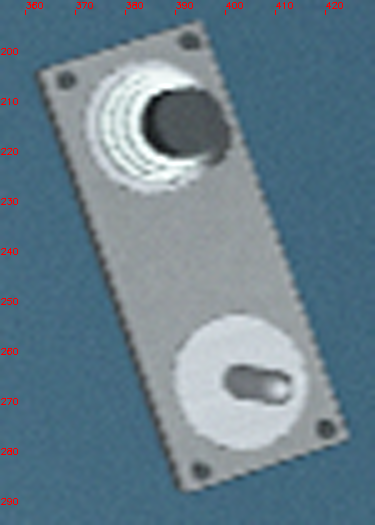

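View pics/fx_side.png

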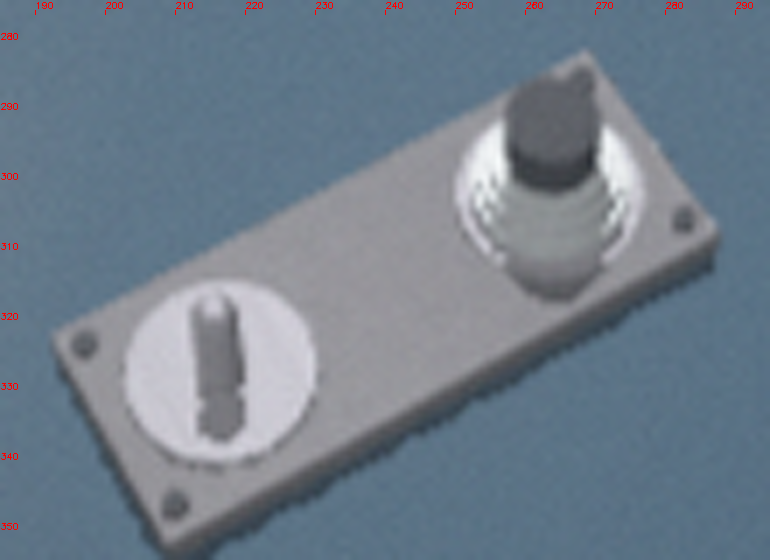

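```bash
cat > fit.py <<'E'
from h import *
from scipy.optimize import least_squares
c10,s10=np.cos(np.radians(10)),np.sin(np.radians(10))
def ch(p,s,y,h):
    x=s*c10-h*s10; z=55+s*s10+h*c10; c,sn=np.cos(p[2]),np.sin(p[2])
    return [p[0]+c*x-sn*y,p[1]+sn*x+c*y,z]
def fx(p,x,y,z):
    c,sn=np.cos(p[2]),np.sin(p[2]); return [p[0]+c*x-sn*y,p[1]+sn*x+c*y,z]
if __name__=="__main__":
    F={"top":[(362.6,205),(395,194),(424.6,277.6),(391.8,288.4)],"side":[(192.6,323.1),(268.6,282.4),(287.3,308.6),(208.6,353.9)]}
    # fixture corners by nearest assignment: order
    C=[(125,50),(125,-50),(-125,-50),(-125,50)]
    tops=C; sides=[(-125,50),(125,50),(125,-50),(-125,-50)]
    for cams_ in (("top",),("side",),("top","side")):
        def res(p): 
            r=[]
            for n in cams_:
                r.append((proj(n,[fx(p,*c,16) for c in (tops if n=="top" else sides)])-np.array(F[n])).ravel())
            return np.concatenate(r)
        o=least_squares(res,[512,-307,1.25-0.2]); print("fixture",cams_,o.x.round(3),np.abs(o.fun).max().round(2),"arb-",np.round(fx(o.x,-75,0,20),1),"arb+",np.round(fx(o.x,75,0,20),1))
    G={"top":[(166.5,182.5),(193,187.5),(172,282),(146.5,277)],"side":[(242.8,140.6),(243.8,154),(171.9,164.4),(173.5,151.9)]}
    for cams_ in (("top",),("side",),("top","side")):
        def res(p):
            t=p[3]; X=[ch(p,130,30+t,14),ch(p,130,-30-t,14),ch(p,-130,-30-t,14),ch(p,-130,30+t,14)]
            return np.concatenate([(proj(n,X)-np.array(G[n])).ravel() for n in cams_])
        o=least_squares(res,[531,316,-.17,3]); print("chute",cams_,o.x.round(3),o.fun.round(1))
E
python3 fit.py
```

```text
fixture ('top',) [ 5.14289e+02 -3.05884e+02  3.32000e-01] 0.9 arb- [ 443.4 -330.3   20. ] arb+ [ 585.2 -281.5   20. ]
fixture ('side',) [ 5.15562e+02 -3.10821e+02  3.31000e-01] 0.99 arb- [ 444.6 -335.2   20. ] arb+ [ 586.5 -286.4   20. ]
fixture ('top', 'side') [ 5.15004e+02 -3.08269e+02  3.32000e-01] 1.31 arb- [ 444.1 -332.7   20. ] arb+ [ 585.9 -283.8   20. ]
chute ('top',) [ 5.23947e+02  3.14147e+02 -1.97000e-01  4.92800e+00] [ 0.2 -0.8 -0.3  0.1  0.1  0.7 -0.  -0.1]
chute ('side',) [ 5.25383e+02  3.10482e+02 -1.85000e-01  4.29800e+00] [ 0.4  0.2 -0.2 -0.3 -0.1  0.3 -0.1 -0.2]
chute ('top', 'side') [ 5.24475e+02  3.13412e+02 -1.95000e-01  4.82400e+00] [ 0.4 -1.  -0.1 -0.1  0.5  0.5  0.4 -0.2  0.1 -0.2 -0.7 -0.5 -0.5 -0.4
 -0.3 -1. ]
```

```bash
cat >> h.py <<'E'
def quat(phi):
    a=(phi+np.pi/2)/2; return [float(np.cos(a)),float(np.sin(a)),0.,0.]
def retract(w):
    s=(w/2-4.95)/57.15; return 57.15*(0.996-np.sqrt(1-s*s))
def tcpz(tipz,w): return tipz+173-retract(w)
def bestq(pos,phi):
    best=None
    for k in(-2,-1,0,1,2):
        q=quat(phi+k*np.pi)
        for s in (1,):
            j=kin.solve_ik([float(v) for v in pos],q)
            if j is not None:
                d=abs(np.array(j)[6]-0)+0.3*np.abs(np.array(j)-np.array(current_joint_pos())).max()
                if best is None or d<best[0]: best=(d,q,j)
    return best
def goto(pos,phi):
    b=bestq(pos,phi); robot.move_to([float(v) for v in pos],b[1])
def lin(pos,v=150,): robot.move_linear([float(x) for x in pos],v=v)
def st(msg=""):
    print(msg,"t=%.1f"%current_clock(),np.round(current_position(),1),"F",np.round(current_force(),1),"w %.1f"%current_grip_width())
def shot(tag,v=True):
    o={}
    for n in P:
        o[n]=cams.capture(n); cv2.imwrite(f"pics/{n}_{tag}.png",o[n][:,:,::-1])
    np.savez("ims.npz",**o); return o
E
python3 - <<'E'
from h import *
x,y=557.9,-74.7
goto([x,y,300],np.pi/2); st("above")
lin([x,y,tcpz(2.5,63)],200); st("down")
grip(55,20); st("sq y")
grip(85); goto([x,y,tcpz(2.5,63)],0); st("rot")
grip(55,20); st("sq x")
print(np.round(current_joint_pos(),2))
grip(85)
lin([x,y,300],300)
goto([x-60,y+110,380],0)
st(); o=shot("c1")
for n in P:
    for thr in(110,150): print(n,ring(n,o[n],(x,y),10,thr=thr))
E
```

```text
above t=4.6 [558.2 -73.7 299.9] F [-0.4 -0.7 -0.6] w 85.5
down t=5.4 [558.4 -75.  170.1] F [ 0.1 -0.5  1.1] w 85.1
sq y t=5.8 [558.6 -74.9 170.9] F [-2.4  1.2  7.6] w 62.4
rot t=7.2 [557.8 -74.8 169.1] F [0.3 0.  0.2] w 85.2
sq x t=7.6 [557.9 -74.6 169.3] F [-1.2  0.1  5.2] w 61.2
[-0.16  0.77  0.28  1.9  -0.39  0.53  0.39]
 t=9.2 [497.7  35.1 379.1] F [-0.7 -0.3  0.4] w 84.9
side (array([557.8, -76.4]), array([64.9, 69.8]), np.float64(67.2))
side (array([560. , -75.1]), array([55.6, 64.7]), np.float64(55.5))
top (array([576.8, -73.1]), array([24.2, 60.8]), np.float64(36.3))
top (array([576.7, -73.2]), array([22.7, 59.2]), np.float64(34.5))
```

```bash
python3 - <<'E'
from h import *
print("tip",onz("side",(215.7,317.7),70).round(1),onz("top",(412.6,267.4),70).round(1))
print("fl",onz("side",(216.6,328.1),20).round(1),onz("top",(403.2,266.4),20).round(1))
im=cv2.imread("pics/side0.png") 
o={n:cv2.resize(cv2.imread(f"pics/{n}0.png"),(512,384),interpolation=cv2.INTER_AREA)[:,:,::-1] for n in P}
rs=[]
for n in P:
    r=rectify(n,o[n],444.1,-332.7,20,60,4); 
    cv2.circle(r,(240,240),38*4,(255,0,0),1); cv2.circle(r,(240,240),9*4,(255,0,0),1)
    r2=rectify(n,o[n],444.1,-332.7,70,30,8); cv2.circle(r2,(240,240),4*8,(255,0,0),1); cv2.circle(r2,(240,240),9*8,(0,255,0),1)
    rs.append(np.hstack([cv2.resize(r,(380,300)[:1]*2)[:300],cv2.resize(r2,(300,300))]) if 0 else np.hstack([cv2.resize(r,(300,300)),cv2.resize(r2,(300,300))]))
cv2.imwrite("pics/arb.png",np.vstack(rs)[:,:,::-1])
E
```

```text
tip [ 446.5 -330.2   70. ] [ 444.8 -334.7   70. ]
fl [ 445.3 -334.5   20. ] [ 443.4 -330.9   20. ]
```

View pics/arb.png

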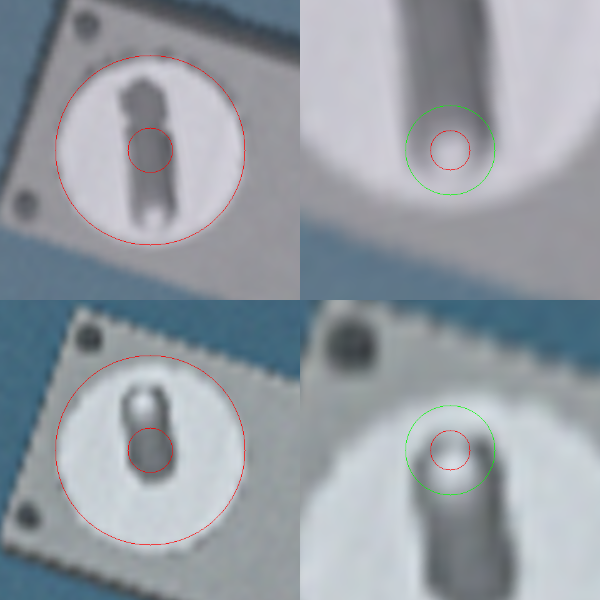

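View pics/side_c1.png

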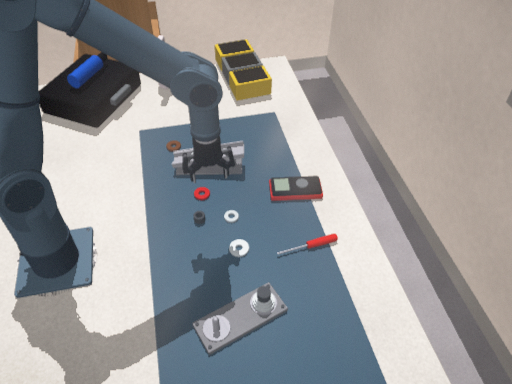

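```bash
cat >> h.py <<'E'
ARB=np.array([444.4,-332.7])
def place(base,zb,phi,target,arb=ARB):
    """base: TCP z when ring bottom at z=0; current grasp held; target: seat z of ring bottom"""
    goto([arb[0],arb[1],base+zb],phi); st("above arbor")
    for z in (66,58,target+12,target+5,target+1,target-0.5):
        lin([arb[0],arb[1],base+z],80); F=current_force(); print("  zb",round(z,1),np.round(F,1),np.round(current_position(),1))
        if np.hypot(F[0],F[1])>25 or abs(F[2])>30: print("HIGH FORCE"); return False
    return True
E
python3 - <<'E'
from h import *
x,y=557.9,-74.8; b=tcpz(2.5,63)
goto([x,y,300],0); lin([x,y,b],250); grip(50,40); st("grip")
lin([x,y,b+110],200); st("lift")
ok=place(b,110,0,20); st(ok)
shot("p1")
E
```

```text
grip t=11.0 [558.8 -74.8 171.5] F [-2.5  1.  12.1] w 60.2
lift t=11.7 [557.5 -74.5 278.6] F [ 0.4 -0.2 -0.1] w 60.2
above arbor t=12.8 [ 445.5 -331.2  278.6] F [ 0.4  0.6 -1.4] w 60.1
  zb 66 [ 0.2  0.2 -0.7] [ 444.4 -332.9  235.1]
  zb 58 [-0.6  0.  -0.3] [ 444.3 -332.6  226.9]
  zb 32 [ 0.5  0.1 -0.9] [ 444.2 -332.8  200.6]
  zb 25 [-0.6 -0.6 -0.4] [ 444.3 -332.7  193.9]
  zb 21 [-0.7  0.3  4.9] [ 444.8 -333.2  190.9]
  zb 19.5 [-4.   4.3 22.2] [ 444.8 -333.4  190.8]
True t=14.9 [ 444.8 -333.4  190.8] F [-4.   4.3 22.2] w 60.2
```

```bash
cat >> h.py <<'E'
def up(z,v=250):
    p=current_position(); lin([p[0],p[1],z],v)
E
python3 - <<'E'
from h import *
grip(85); st("rel"); up(300); st()
# park: out of the way for images
goto([420,150,420],0); st()
o=shot("a1")
a=o["side"][275:355,185:295,::-1]
cv2.imwrite("pics/z1.png",np.hstack([cv2.resize(a,None,fx=6,fy=6,interpolation=2)]))
cv2.imwrite("pics/full1.png",np.vstack([o["top"],o["side"]])[:,:,::-1][:, :] [::1] if 0 else cv2.resize(np.hstack([o["top"],o["side"]])[:,:,::-1],(800,300)))
E
```

```text
rel t=15.4 [ 444.4 -332.7  188.5] F [ 1.2  0.3 -0.4] w 85.1
 t=16.0 [ 444.4 -332.4  300.2] F [-0.2  0.2 -0.7] w 84.9
 t=17.8 [420.3 149.2 419.8] F [0.3 0.7 0.6] w 84.9
```

View pics/z1.png

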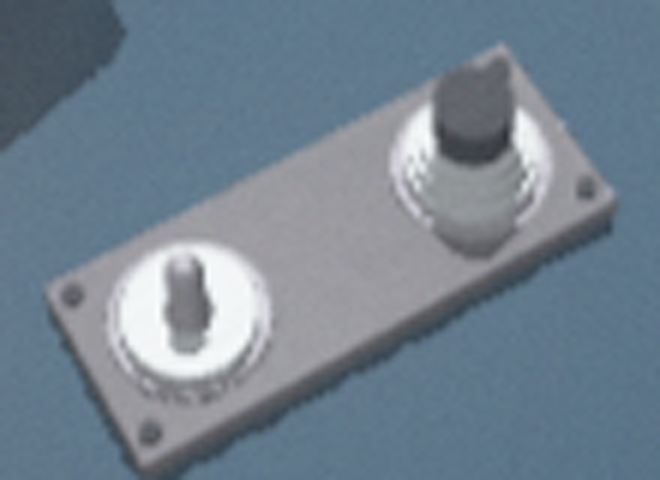

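View pics/full1.png

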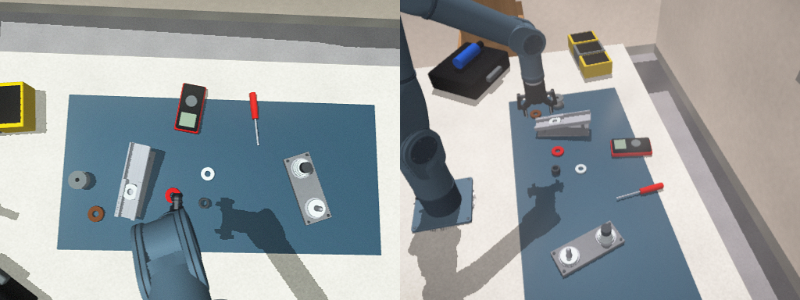

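```bash
cat >> h.py <<'E'
CH=[524.7,312.3,-0.191]
c10,s10=np.cos(np.radians(10)),np.sin(np.radians(10))
def chp(s,y,h,p=None):
    p=p or CH
    x=s*c10-h*s10; z=55+s*s10+h*c10; c,sn=np.cos(p[2]),np.sin(p[2])
    return np.array([p[0]+c*x-sn*y,p[1]+sn*x+c*y,z])
def chq(flip):
    n=chp(0,0,1)-chp(0,0,0); e=chp(1,0,0)-chp(0,0,0)
    z=-n; y=e*(1 if flip else -1); x=np.cross(y,z)
    return R.from_matrix(np.c_[x,y,z]).as_quat(), z
def chtcp(s,y,h,w=0,flip=True):
    q,z=chq(flip); return chp(s,y,h)-z*(173-retract(w) if w else 173), q
E
python3 - <<'E'
from h import *
ims=np.load("ims.npz")
print("ring hole top-face tri",tri((198.1,154.6),(166.4,245.6)),"model",chp(-37,0,10))
for f in (0,1):
    for s,h in((-90,90),(-90,3),(17,3),(60,90)):
        p,q=chtcp(s,0,h,0,f); j=kin.solve_ik(p.tolist(),q.tolist()); print(f,s,h,p.round(0),None if j is None else np.round(j,2))
v={}
for n in P:
    im=ims[n].copy(); im=cv2.resize(im,None,fx=6,fy=6,interpolation=2)
    def pl(pts,c): 
        a=((proj(n,pts)+.5)*6-.5).astype(int); cv2.polylines(im,[a.reshape(-1,1,2)],False,c,1)
    for y in(-30,30): pl([chp(-130,y,0),chp(130,y,0)],(255,0,0)); pl([chp(-130,y,14),chp(130,y,14)],(0,160,0))
    for s in(-130,130): pl([chp(s,-30,0),chp(s,30,0)],(255,0,0))
    pl([chp(5,-30,16),chp(5,-21,16),chp(-58,-21,16)],(255,0,255));pl([chp(5,30,16),chp(5,21,16),chp(-58,21,16)],(255,0,255))
    t=np.linspace(0,6.3,40); pl([chp(-37+28*np.cos(a),28*np.sin(a),10) for a in t],(0,0,255)); pl([chp(-37+11*np.cos(a),11*np.sin(a),10) for a in t],(0,0,255))
    x,y,w,h=(140,175,75,110) if n=="top" else (165,130,90,55)
    cv2.imwrite(f"pics/cho_{n}.png",im[y*6:(y+h)*6,x*6:(x+w)*6,::-1])
E
python3 -c "
import cv2,numpy as np
a=cv2.imread('pics/cho_top.png');b=cv2.imread('pics/cho_side.png');a=cv2.resize(a,None,fx=.9,fy=.9)
cv2.imwrite('pics/cho_top.png',a)"
```

```text
ring hole top-face tri (array([488.00615543, 323.62025534,  54.97455182]), np.float64(2.026063800080342)) model [487.21983664 319.54705286  58.42309496]
0 -90 90 [393. 338. 298.] [-0.73  0.45 -0.14  2.01  0.36  0.63  1.81]
0 -90 3 [408. 335. 213.] [-0.74  0.61 -0.1   2.01  0.47  0.47  1.71]
0 17 3 [511. 315. 231.] [-0.56  0.66 -0.14  1.83  0.41  0.58  1.95]
0 60 90 [538. 310. 324.] [-0.52  0.55 -0.15  1.74  0.3   0.76  2.1 ]
1 -90 90 [393. 338. 298.] [-1.12  0.46  0.34  2.03 -0.01  0.58 -1.  ]
1 -90 3 [408. 335. 213.] [-1.08  0.64  0.34  2.03 -0.13  0.4  -0.89]
1 17 3 [511. 315. 231.] [-0.94  0.69  0.38  1.85 -0.21  0.52 -0.67]
1 60 90 [538. 310. 324.] [-0.92  0.58  0.4   1.76 -0.14  0.72 -0.68]
```

View pics/cho_top.png

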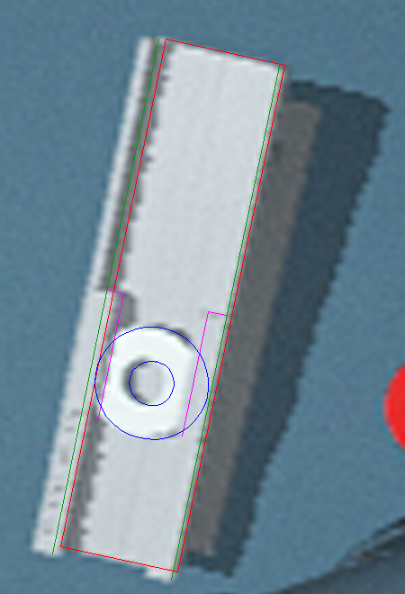

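View pics/cho_side.png

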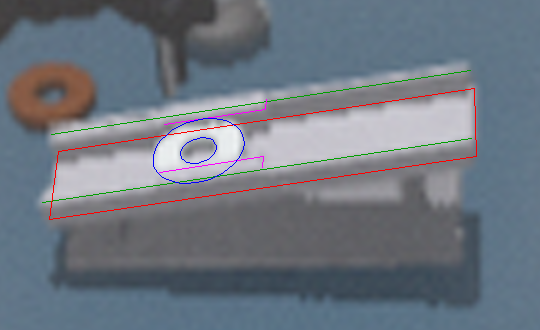

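```bash
sed -i 's/^CH=.*/CH=[525.0,313.0,-0.192]/' h.py; python3 - <<'E'
from h import *
grip(0)
def q(s,h): 
    p,o=chtcp(s,0,h,0,1); return p.tolist(),o.tolist()
p,o=q(-96,110); robot.move_to(p,o); st("above")
p,o=q(-96,20); robot.move_linear(p,v=150); print(np.round(current_force(),1))
p,o=q(-96,3.5); robot.move_linear(p,v=50); st("in")
for s in (-90,-84,-78,-72,-66,-60,-50,-40):
    p,o=q(s,3.5); robot.move_linear(p,v=50); F=current_force(); print(s,np.round(F,1))
    if np.linalg.norm(F)>35: print("stop");break
shot("push")
o=np.load("ims.npz")
cv2.imwrite("pics/pushz.png",cv2.resize(o["side"][90:200,140:270,::-1],None,fx=5,fy=5,interpolation=2))
E
```

```text
above t=19.5 [384.7 339.3 317.4] F [ 0.3 -0.6  0.1] w -0.2
[ 0.2  0.2 -0.2]
in t=20.8 [402.  336.8 211.9] F [-0.5 -0.8  0.6] w -0.2
-90 [-0.2  0.3  0. ]
-84 [-0.1  0.3 -0.4]
-78 [-1.6  0.2  0.5]
-72 [-0.5 -0.6 -0.2]
-66 [-0.7  0.2 -0. ]
-60 [0.7 0.4 0.7]
-50 [0.3 1.3 0.1]
-40 [0.1 0.5 0. ]
```

View pics/pushz.png

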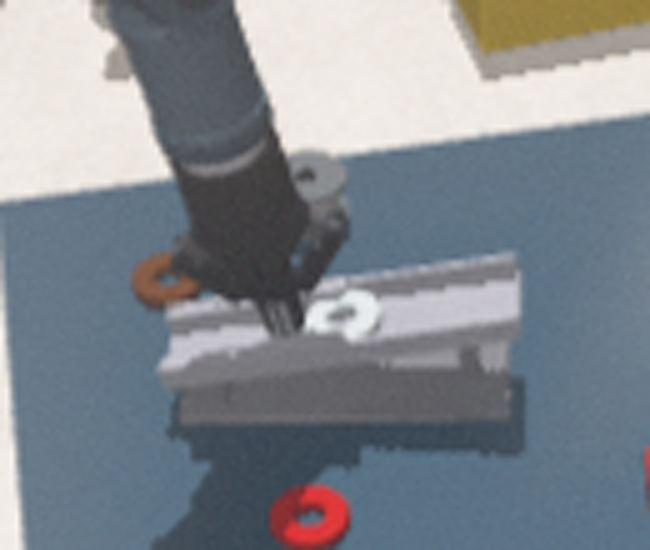

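The ring is sliding: side (208,153), with the fingertips behind it. I'll keep pushing.

```bash
python3 - <<'E'
from h import *
def q(s,h): 
    p,o=chtcp(s,0,h,0,1); return p.tolist(),o.tolist()
for s in (-25,-10,0,10,19):
    p,o=q(s,3.5); robot.move_linear(p,v=50); F=current_force(); print(s,np.round(F,1))
    if np.linalg.norm(F)>35: print("stop");break
p,o=q(14,3.5); robot.move_linear(p,v=80)
p,o=q(14,110); robot.move_linear(p,v=200)
goto([400,80,420],0); grip(85)
shot("push2"); st()
o=np.load("ims.npz")
cv2.imwrite("pics/pushs.png",cv2.resize(o["side"][120:190,150:270,::-1],None,fx=6,fy=6,interpolation=2))
cv2.imwrite("pics/pusht.png",cv2.resize(o["top"][170:290,130:260,::-1],None,fx=4,fy=4,interpolation=2))
E
```

```text
-25 [-0.6 -1.5  1.1]
-10 [-0.6  0.2 -0.3]
0 [-0.9  0.4 -1.4]
10 [-0.7  0.5  0.2]
19 [ 0.7 -0.  -0.9]
 t=28.0 [400.  80. 420.] F [-0.9 -0.3  0.2] w 84.9
```

View pics/pushs.png

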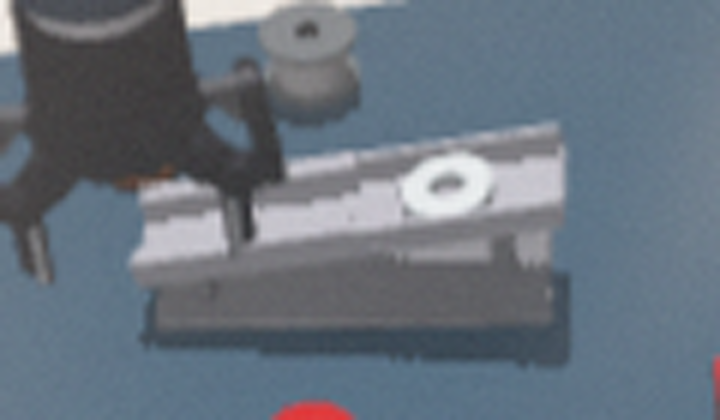

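View pics/pusht.png

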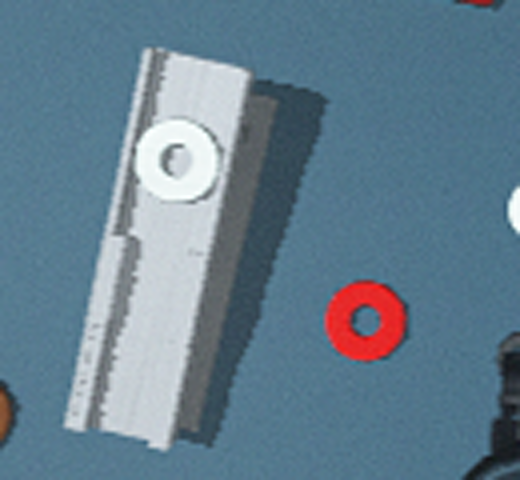

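```bash
python3 - <<'E'
from h import *
from scipy.optimize import least_squares
ob={"top":(174.3,209.4),"side":(224.4,150.7)}
for n in ob: print(n,least_squares(lambda v:(proj(n,chp(v[0],v[1],10))[0]-ob[n]),[55,0]).x.round(1))
print("pinpoint",[(n,[(d["pixel"],round(d["conf"],2)) for d in cams.pinpoint("jammed_c",n)]) for n in P])
E
```

```text
top [61.3  1.8]
side [61.1 -0.8]
pinpoint [('side', [([203.2, 188.1], 0.68), ([223.7, 152.6], 0.47)]), ('top', [([121.8, 270.8], 0.79), ([220.9, 249.6], 0.76), ([176.0, 207.0], 0.59)])]
```

```bash
python3 - <<'E'
from h import *
def q(s,h,w=56): 
    p,o=chtcp(s,0.5,h,w,1); return p.tolist(),o.tolist()
p,o=q(61.2,110); robot.move_to(p,o); st("above")
p,o=q(61.2,2.5); robot.move_linear(p,v=150); st("down")
grip(45,40); st("grip")
p,o=q(61.2,90); robot.move_linear(p,v=100); st("lift")
shot("lift")
x,y=555,-75; b=tcpz(2.5,56)
goto([x,y,b+110],-.19); lin([x,y,b+15],200); lin([x,y,b+1],50); st("mat")
grip(85); st("rel")
goto([x,y,b],-.19+np.pi/2); grip(45,40); st("regrip")
lin([x,y,b+110],200); st("up")
shot("lift2")
o=np.load("ims.npz"); cv2.imwrite("pics/lift2z.png",cv2.resize(o["side"][120:300,150:330,::-1],None,fx=3.3,fy=3.3,interpolation=2))
E
```

```text
above t=29.2 [537.1 309.7 340.2] F [-0.9 -1.3  0.2] w 85.5
down t=30.1 [555.5 307.8 234.9] F [-0.1 -0.3 -0.1] w 85.3
grip t=30.5 [555.3 308.  235.2] F [-2.5 -1.3  6.5] w 53.1
lift t=31.5 [540.  310.3 319.4] F [ 0.4  0.2 -0.7] w 53.1
mat t=34.1 [555.1 -75.  171.9] F [ 0.6 -0.5  0.1] w 53.3
rel t=34.5 [555.  -75.  171.9] F [ 0.1  0.9 -0.7] w 85.1
regrip t=36.0 [555.1 -74.8 171.5] F [-2.9  1.   8.2] w 54.4
up t=36.7 [554.4 -75.1 279.9] F [-1.   1.  -1.5] w 54.2
```

View pics/lift2z.png

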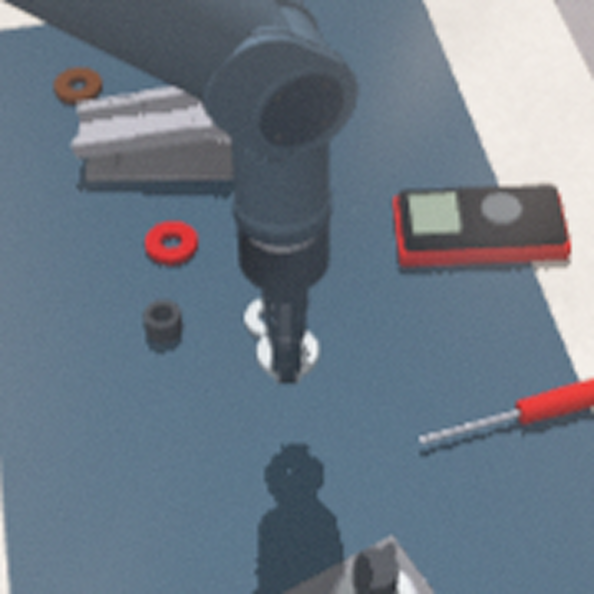

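```bash
python3 - <<'E'
from h import *
b=tcpz(2.5,56)
ok=place(b,110,-.19+np.pi/2,30); st(ok)
if ok:
    grip(85); up(300); goto([400,150,450],0); o=shot("a2"); st()
    cv2.imwrite("pics/z2.png",cv2.resize(o["side"][275:355,185:295,::-1],None,fx=6,fy=6,interpolation=2))
    for n in P:
        print(n,ring(n,o[n],(558,56.5),10,thr=130))
    cv2.imwrite("pics/full2.png",cv2.resize(np.hstack([o["top"],o["side"]])[:,:,::-1],(800,300)))
E
```

```text
above arbor t=38.6 [ 444.7 -332.2  280.5] F [-0.3  0.2 -1.2] w 54.2
  zb 66 [-0.3 -0.3 -0.4] [ 444.4 -332.9  236.8]
  zb 58 [-0.1  0.2 -0.5] [ 444.3 -332.6  228.6]
  zb 42 [ 0.6 -0.3 -0.4] [ 444.1 -332.6  212.2]
  zb 35 [-0.3 -0.3 -0.2] [ 444.3 -332.6  205.5]
  zb 31 [ 0.7  0.8 -1.5] [ 444.4 -332.8  201.8]
  zb 29.5 [-2.4  3.3 12.9] [ 444.4 -332.8  201.5]
True t=40.6 [ 444.4 -332.8  201.5] F [-2.4  3.3 12.9] w 54.2
 t=43.5 [400.4 149.2 449.7] F [-0.1 -0.3  0.8] w 85.1
side (array([557.5,  55.2]), array([49.4, 53.1]), np.float64(51.2))
top (array([558.5,  58.5]), array([48.8, 50. ]), np.float64(49.4))
```

View pics/z2.png

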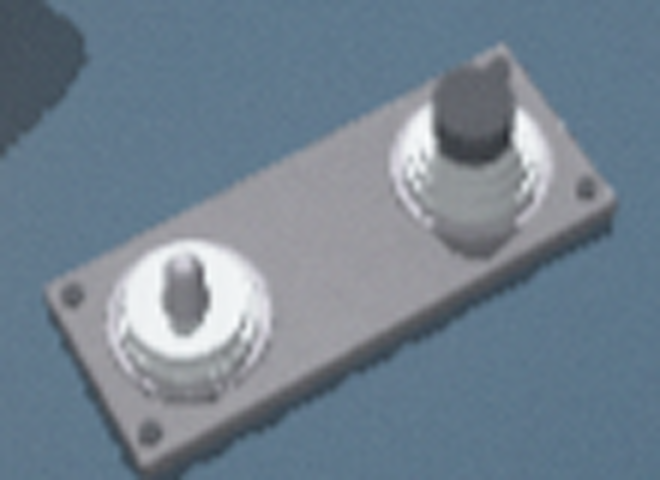

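View pics/full2.png

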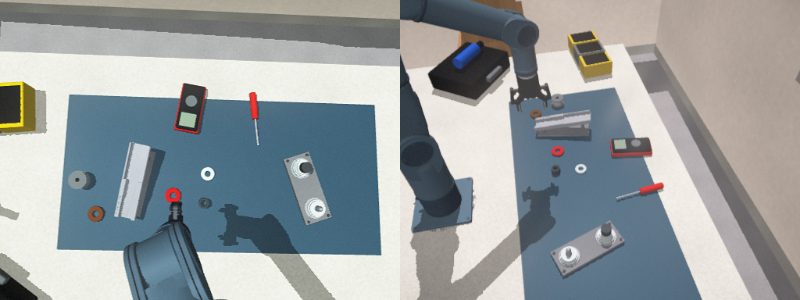

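```bash
python3 - <<'E'
from h import *
x,y=558,56.9; b=tcpz(2.5,49)
goto([x,y,300],np.pi/2); lin([x,y,b],220); grip(40,20); st("sq y")
grip(75); goto([x,y,b],0); grip(38,40); st("sq x")
lin([x,y,b+110],200); st("up")
ok=place(b,110,0,40); st(ok)
if ok:
    grip(75); up(300); goto([400,250,450],0); o=shot("a3"); st()
    cv2.imwrite("pics/z3.png",cv2.resize(o["side"][275:355,185:295,::-1],None,fx=6,fy=6,interpolation=2))
    rs=[]
    for n in P:
        px=(262,260) if n=="top" else (198.5,213)
        g=(453,70.3); r=rectify(n,o[n],*g,26,50,4); cv2.circle(r,(200,200),19*4,(255,0,0),1); cv2.circle(r,(200,200),11*4,(255,0,0),1); rs.append(r)
    cv2.imwrite("pics/col3.png",np.hstack(rs)[:,:,::-1])
    cv2.imwrite("pics/full3.png",cv2.resize(np.hstack([o["top"],o["side"]])[:,:,::-1],(800,300)))
E
```

```text
sq y t=46.3 [558.6  57.  173.7] F [-1.5 -0.6  8.2] w 48.3
sq x t=48.1 [558.   56.7 172.6] F [-1.1 -0.6  5.8] w 46.2
up t=48.8 [557.5  57.  281.4] F [-0.5 -0.2 -0.1] w 46.2
above arbor t=50.3 [ 445.4 -331.3  282. ] F [-0.1  0.7  0.4] w 46.4
  zb 66 [ 0.   0.5 -0.5] [ 444.4 -332.9  238.2]
  zb 58 [-0.   0.6  0.1] [ 444.3 -332.6  230. ]
  zb 52 [0.6 0.5 0.2] [ 444.3 -332.6  224. ]
  zb 45 [-0.8 -1.2 -0.6] [ 444.2 -332.5  216.8]
  zb 41 [-0.6 -0.7 -0.7] [ 444.3 -332.7  213. ]
  zb 39.5 [-0.7  1.2  8.5] [ 444.4 -332.9  212.6]
True t=52.2 [ 444.4 -332.9  212.6] F [-0.7  1.2  8.5] w 46.5
 t=55.4 [400.4 249.3 449.8] F [-1.   0.9 -0.5] w 74.8
```

View pics/z3.png

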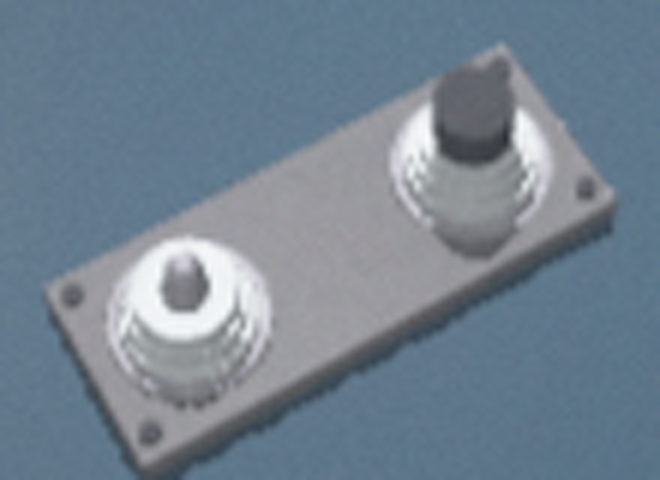

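View pics/col3.png

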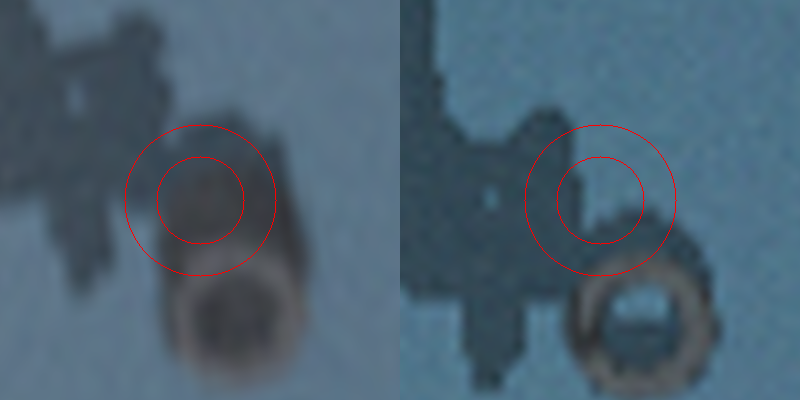

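View pics/full3.png

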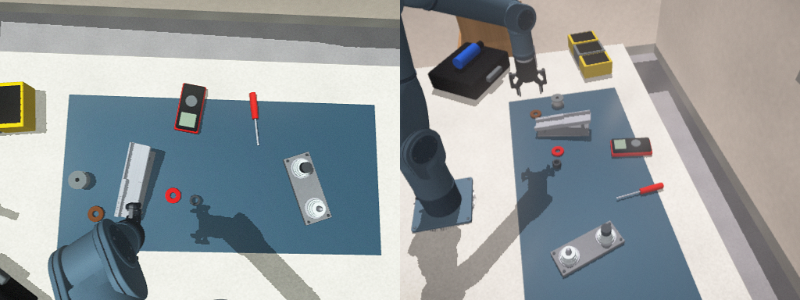

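The collar has been knocked about 30 mm to around (463,100). I'll grasp it there, with the jaws kept diagonal to stay off the red decoy.

```bash
python3 - <<'E'
from h import *
x,y=462.7,99.6; b=tcpz(6,38); ph=np.radians(35)
goto([x,y,300],ph+np.pi/2); 
grip(64); lin([x,y,b],200); st("down"); grip(30,20); st("sq1")
grip(60); goto([x,y,b],ph); grip(28,40); st("sq2")
lin([x,y,b+130],200); st("up")
o=shot("col"); cv2.imwrite("pics/colz.png",cv2.resize(o["side"][120:270,130:280,::-1],None,fx=3.5,fy=3.5,interpolation=2))
E
```

```text
down t=57.3 [463.1  99.6 178.1] F [0.4 0.2 0.3] w 64.5
sq1 t=57.7 [463.3  99.8 178.7] F [-0.6 -0.5  7. ] w 37.4
sq2 t=59.4 [462.6  99.7 177.7] F [-1.6 -0.6  5.6] w 36.5
up t=60.1 [462.2  99.4 306.6] F [ 0.4  0.1 -1. ] w 36.4
```

View pics/colz.png

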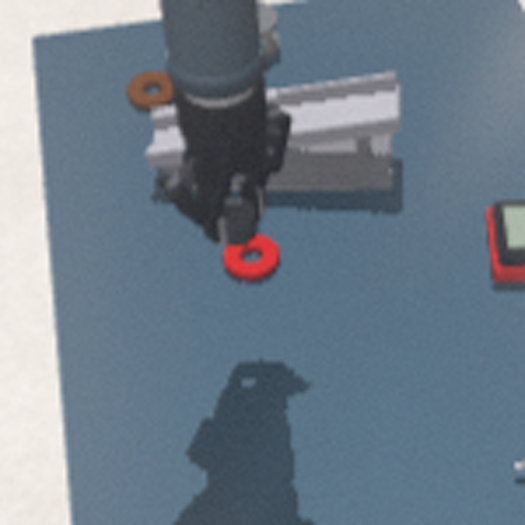

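```bash
sed -i 's/for z in (66,58,target+12,/for z in sorted({74,66,60,target+12,/; s/target+1,target-0.5):/target+1,target-0.5},reverse=True):/' h.py; python3 - <<'E'
from h import *
b=tcpz(6,38)
ok=place(b,130,np.radians(35),50); st(ok)
if ok:
    grip(70); up(320); goto([400,150,450],0); o=shot("a4"); st()
    cv2.imwrite("pics/z4.png",cv2.resize(o["side"][275:355,185:295,::-1],None,fx=6,fy=6,interpolation=2))
    cv2.imwrite("pics/z4t.png",cv2.resize(o["top"][185:295,345:435,::-1],None,fx=5,fy=5,interpolation=2))
    cv2.imwrite("pics/full4.png",cv2.resize(np.hstack([o["top"],o["side"]])[:,:,::-1],(800,300)))
E
```

```text
above arbor t=61.8 [ 445.2 -331.2  307.3] F [-0.   0.5 -0.8] w 36.1
  zb 74 [ 0.4  0.3 -0.9] [ 444.6 -332.9  251.7]
  zb 66 [-0.2 -0.4 -1.2] [ 444.2 -332.6  243.2]
  zb 62 [ 0.4  0.1 -0.6] [ 444.3 -332.6  239.3]
  zb 60 [-0.2 -0.3 -1.4] [ 444.3 -332.7  237.4]
  zb 55 [ 0.7 -0.3  0. ] [ 444.2 -332.6  232.1]
  zb 51 [-0.1  0.1 -0.3] [ 444.3 -332.6  228.2]
  zb 49.5 [-2.4  1.4  7.7] [ 444.5 -332.8  227.7]
True t=64.2 [ 444.5 -332.8  227.7] F [-2.4  1.4  7.7] w 36.6
 t=67.1 [400.4 149.3 449.7] F [-0.5 -0.3 -0.4] w 69.9
```

View pics/z4.png

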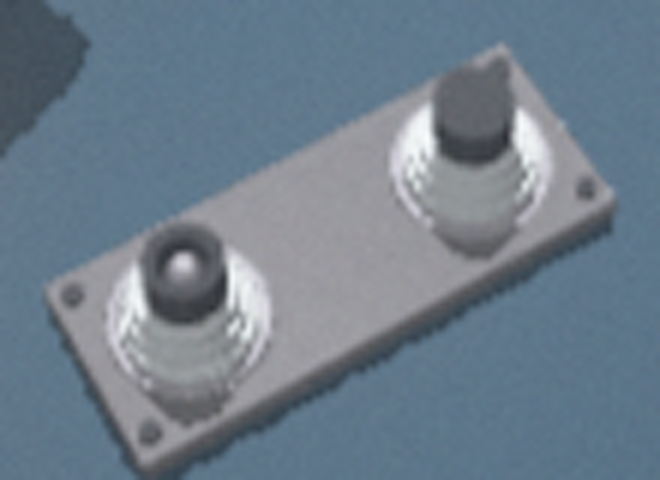

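View pics/z4t.png

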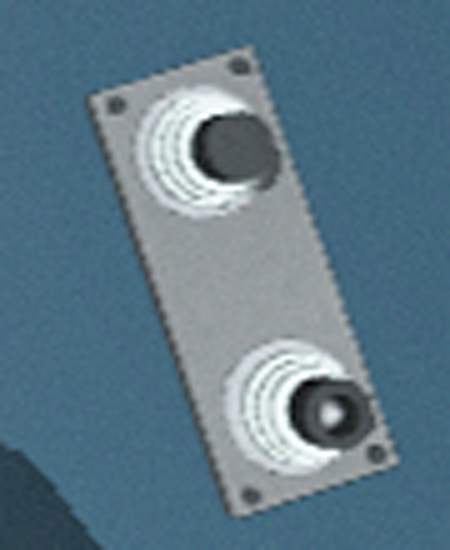

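View pics/full4.png

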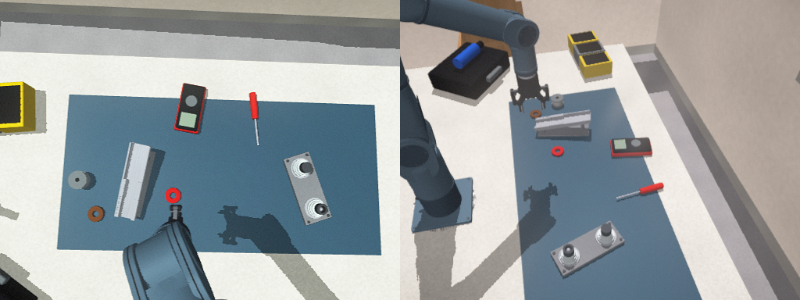

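The stack is complete: the collar shows at top (412,267) with the arbor tip in its bore, it sits level, and no spacers are left on the mat.

```bash
python3 -c "
from h import *
robot.finish_job(); st('done')"
```

```text
the job is handed in; nothing more can be done
the job is handed in; nothing more can be done
```

The stack is built on the flange arbor and I handed the job in at about 67 s of the 210 s. From the bottom up it is the 63 mm, 56 mm and 49 mm spacers, then the dark steel collar. Only the 63 and 49 mm loose spacers were visible at this start; I saw no 70 or 42 mm ring in either camera.

- **Jammed ring:** I pushed the 56 mm ring up the chute with closed fingertips until its centre was about 61 mm uphill of the middle, clear of the rails. I then lifted it out by its uphill and downhill edges.
- **Collar:** It had been knocked about 30 mm aside during the run. I caught that in the pictures and located it again before picking it up.
- **Seating:** Each part met resistance within about 1 mm of its expected seat height, with at most 22 N on the wrist.
- **Final pictures:** The stack is level and stepped, with the arbor tip visible inside the collar. The finished stack, meter, screwdriver, reel and both look-alike rings had not visibly moved.
- **Disagreements:** The two cameras differed by 3 to 5 mm in y, so I used their mean, which the side camera bore out after I centred the first ring with the gripper. The gripper width read 1 to 3 mm under the nominal diameters, but the sizes measured in the pictures matched.

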